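Fetch the spare lamp head from behind the sample containers

ROBOT

A 7-joint arm with a two-finger parallel gripper is mounted at the origin on the work surface. World frame = base frame: x ahead of the robot, y to its left, z up, the work surface at z = 0. Lengths are in m, angles in rad, forces in N, time in s.
With the tool pointing down it reaches from about 0.375 to 0.925 m from the base axis. Payload 3.1 kg.
Tool frame: the origin (TCP) lies at the very end of the fingers, on their centre line; the grasp point (between the pads) lies 19 mm behind it; z points along the fingers, y is the line along which they close (so a half turn about z gives the same grasp; the last joint's range is limited). The gripper opens to 85 mm and grips with 20 to 120 N. Pads are 22 mm wide; open, the fingers measure 114 mm over their backs; the gripper's body (76 mm by 85 mm) begins 54 mm behind the grasp point. The pads swing forward as they close: fully open they stand 13 mm farther back than shut.
Start: joints at [1.191, 0.383, 0.044, 1.598, -0.018, 1.161, -0.05], TCP at [0.181, -0.624, 0.231] pointing down, gripper open.
Joint ranges: [-2.61, 2.61], [-0.41, 2.15], [-1.48, 1.57], [0, 2.5], [-1.57, 4.71], [0.05, 1.97], [-2.85, 2.85]. Speed limits (rad/s): [2.79, 2.79, 3.14, 3.14, 3.14, 3.14, 3.14].

INTERFACE

Orientations are given as a rotation vector (axis times angle).
In Python, from workcell import robot gives the robot as it stands.
- The arm moves only by the shell command python3 -m inch FILE [OPENING] [FORCE], which reads ROWS from the file FILE. ROWS is a JSON object with one list for each field, all of the same length, 1 to 8, a row being the entries at one place: tx, ty, tz (the shift in m), twist (a turn about the tool's z in rad); each row is the pose to reach, as a shift and turn from the pose commanded when the command began, along the tool's axes at that moment; what a row does not reach only later rows make up. A row lasts 1/12 s, in which the tool goes at most 0.0417 m and 0.125 rad, less where a joint would pass 70% of its speed; a pose out of reach is approached as far as the arm can. OPENING is the finger opening in m, set as the command begins (- or left out keeps the last). The fingers move at their own pace and stop on an object; FORCE is the grip in N (left out, the last holds). Time passes only in rows, so rows that do not move let the fingers close. It prints the time, the measured TCP pose, the force, the opening and the grip force at its end. Input that does not fit is refused with a message, and nothing moves.
- robot.get_obs(): the state, without advancing time (a new reading comes with each control period).
- robot.read_camera(name): name is "scene" or "top"; returns a dict with "pixels" (480x640x3 uint8, red, green, blue), "range_z" (480x640 float32, m along the optical axis (not along the pixel's ray), 0 where there is no reading), "fx", "fy", "cx", "cy" (pixels), "pose" (4x4, takes a point from camera to world coordinates). Camera axes: x right, y down, z forward; pixel columns grow to the right and rows downward; lengths in m; the calibration is good to about 2 mm. A picture is of the moment at which its call begins.
- robot.close_job(): hands the job in; it is judged then, once.
The state is a dict: "t": time; "joints": joint angles; "dq": joint speeds; "joint_torque": joint torques, N m; "tcp_pos": TCP position; "tcp_rot": TCP orientation; "ft_force": force on the tool from outside, world axes, zero at the start; "torque": the same for the moment, N m; "opening": finger opening in m; "finger_force": force on a finger pad.
Only numpy, scipy, OpenCV 4.12 (cv2) and the standard library are available. Lean on these libraries where they do the work, as an engineer would, in place of code of your own. Each camera call takes 0.05 s, during which the arm holds its last target. There are 200 camera calls.

TASK

Stand the bottle, the jar and the canister from the caddy upright on the steel side tray, so that you can get at the black ribbed lamp head behind them. While all three are on the tray, turn the lamp head so that its key lug meets the notch and seat it fully home in the collar of the lamp base; then put each container back upright in the caddy, in the very place where it stood at the start. Do not knock any container over, and leave the Petri dish, the slide box and the tweezers alone.

Things in the scene. Friction and masses are not known exactly. Their poses are not given: they have to be found in the camera images.
- caddy: Fixed light wooden caddy, 122 (x) by 184 mm (y), floor 6 mm thick; y-side rims 16 mm high; back wall at +x 55 mm high, 5 mm thick; open at -x (robot side). Origin: centre of underside. Places (x, y) mm in its frame: lamp head (25, 0); containers (25, 58), (25, -58), (-33, 0), which container stands where varies. All stand at z = 6 mm.
- tray: Fixed shallow steel side tray, 240 mm (its x) by 115 mm (its y), empty at the start; 4 mm thick floor, rim 3 mm wide, 8 mm high over the bench. It is either to the left or to the right of the caddy. Room for three containers in a row along its x. Origin: centre of its underside.
- lamp_base: Fixed white housing, 130 (x) by 110 mm (y), 35 mm high, blue band. Centred on its top a black collar: 12 mm high, inner diameter 45, outer 61 mm, with one 15 mm wide notch through its wall towards +x; collar floor = housing top, z = 35 mm. Dial 8 mm high at (-50, -35) mm. On the other side of the caddy from the tray. Origin: centre of underside, under the collar.
- lamp: Loose black ribbed lamp head, upright, 62 mm high, diameter 40 mm, lens on top, 0.12 kg. A key lug (10 mm wide, 2 to 10 mm above the underside) sticks out at the foot to 28 mm from the axis, towards +x. Foot edge chamfered 3 mm. Seated home: lug in the collar's notch, underside on the collar's floor. Origin: centre of underside, z up.
- bottle: Loose amber bottle, 122 mm high, body diameter 48 mm to 72 mm height, narrow neck (24 mm), round black cap of 28 mm diameter from 100 to 122 mm height. 0.22 kg. Origin: centre of its underside, z up.
- jar: Loose straight white plastic jar, 108 mm high, diameter 48 mm, its lid (the top 20 mm) 50 mm in diameter. 0.20 kg. Origin: centre of its underside, z up.
- canister: Loose aluminium canister, body 86 mm high and 48 mm in diameter (49 mm at a band near the top), with a knob on top: stem 12 mm, knob 20 mm in diameter from 98 to 122 mm height. 0.20 kg. Origin: centre of its underside, z up.
- petri: Bystander: closed glass Petri dish with seeds, 94 mm in diameter, 16 mm high, lying between robot and caddy. Leave alone. Origin: centre of its underside.
- slide_box: Bystander: blue slide box, 85 x 100 x 32 mm, beyond the work. Leave alone. Origin: centre of its underside.
- tweezers: Bystander: steel tweezers lying flat beyond the work, 125 mm long along their x, 9 mm wide, 6 mm high. Leave alone. Origin: centre, on the bench.
Mind the look-alikes: they are no part of the job. Leave any purple look-alike of the bottle alone.

How it is judged:
On the way, in this order (a step that is already met when the one before it is completed fails the run):
1. bottle, jar and canister all stand upright and still on the tray (x of bottle in the frame of tray between -0.11 and 0.11 m and y of bottle in the frame of tray between -0.05 and 0.05 m and z of each of bottle, jar, canister in the frame of tray below 0.012 m and angle between each of bottle, jar, canister's own z axis and vertical below 0.12 rad and linear speed of each of bottle, jar, canister below 0.03 m/s and x of jar in the frame of tray between -0.11 and 0.11 m and y of jar in the frame of tray between -0.05 and 0.05 m and x of canister in the frame of tray between -0.11 and 0.11 m and y of canister in the frame of tray between -0.05 and 0.05 m), for 0.2 s.
2. the lamp head is seated home in the collar, lug in the notch, while the three containers are still on the tray (all of step 1 and horizontal distance between lamp and lamp_base below 0.006 m and z of lamp in the frame of lamp_base below 0.039 m and angle between the x axis of lamp and the x axis of lamp_base, either way round below 0.25 rad and angle between lamp's own z axis and vertical below 0.08 rad and linear speed of lamp below 0.02 m/s), for 0.2 s.
At the end, for the whole second after the job is handed in: The lamp head is home in the collar of the lamp base (within 6 mm of its axis, underside within 4 mm of its floor, lug in the notch within 0.25 rad, upright), and bottle, jar and canister each stand upright within 15 mm of where they stood at the start; all at rest (horizontal distance between lamp and lamp_base below 0.006 m and z of lamp in the frame of lamp_base below 0.039 m and angle between the x axis of lamp and the x axis of lamp_base, either way round below 0.25 rad and angle between lamp's own z axis and vertical below 0.08 rad and linear speed of each of lamp, bottle, jar, canister below 0.02 m/s and distance of each of bottle, jar, canister from where it was at the start of the episode below 0.015 m and angle between each of bottle, jar, canister's own z axis and vertical below 0.1 rad); the robot touches nothing.
It fails at once if a container is knocked over (angle between any of bottle, jar, canister's own z axis and vertical above 0.7 rad).
It fails at once if a bystander is moved by more than 20 mm (distance of any of petri, slide_box, tweezers from where it was at the start of the episode above 0.02 m).
It also fails if it takes over 138 s, if anything falls off the work surface, if the arm or the gripper's body presses on something with over 40 N, if the wrist force passes 120 N, or if a joint passes its speed limit or range.

## Working session

There is one attempt and no reset: what is moved stays moved. The work goes in short steps, Python scripts to look and compute and a shell command to move; the robot and the scene stay as the last step left them, time stands still between calls to the robot, and variables do not carry over. Pictures are saved under pics/ and viewed, at most 14 in all, crops included, and the job is handed in when it is done.

```bash
mkdir -p pics; ls; cat > h.py <<'E'
import numpy as np, cv2
from workcell import robot
def pts(c):
    z=c["range_z"]; v,u=np.mgrid[:480,:640]
    P=np.stack([(u-c["cx"])/c["fx"]*z,(v-c["cy"])/c["fy"]*z,z],-1)
    W=P@c["pose"][:3,:3].T+c["pose"][:3,3]; W[z==0]=np.nan
    return W
E
python3 - <<'E'
from h import *
o=robot.get_obs(); print({k:np.round(v,3) for k,v in o.items()})
for n in("scene","top"):
    c=robot.read_camera(n); cv2.imwrite(f"pics/{n}0.png",c["pixels"][...,::-1]); np.savez(f"{n}0.npz",**c)
    print(n,c["fx"],c["cx"],c["cy"],np.round(c["pose"],3).tolist())
E
```

```text
pics
{'t': np.float64(0.0), 'joints': array([ 1.191,  0.384,  0.044,  1.6  , -0.018,  1.161, -0.05 ]), 'dq': array([ 0.   , -0.   , -0.001,  0.001, -0.   , -0.001,  0.001]), 'joint_torque': array([-0.0000e+00, -4.3346e+01,  1.0240e+00, -2.4951e+01,  1.1000e-02,
        1.1000e-02, -0.0000e+00]), 'tcp_pos': array([ 0.18 , -0.623,  0.23 ]), 'tcp_rot': array([-3.108e+00, -4.410e-01,  1.000e-03]), 'ft_force': array([ 0.726, -0.079, -0.532]), 'torque': array([-0.004,  0.068,  0.043]), 'finger_force': np.float64(0.0), 'opening': np.float64(0.085)}
scene 471.63248794840376 321.7437810619079 249.139248744397 [[0.757, 0.504, -0.416, 0.909], [0.653, -0.572, 0.497, -0.38], [0.012, -0.648, -0.762, 0.632], [0.0, 0.0, 0.0, 1.0]]
top 608.9728005820662 315.03788444909725 240.56004984856622 [[0.03, -0.981, 0.191, 0.397], [-0.999, -0.027, 0.018, -0.007], [-0.013, -0.192, -0.981, 1.052], [0.0, 0.0, 0.0, 1.0]]
```

View pics/scene0.png

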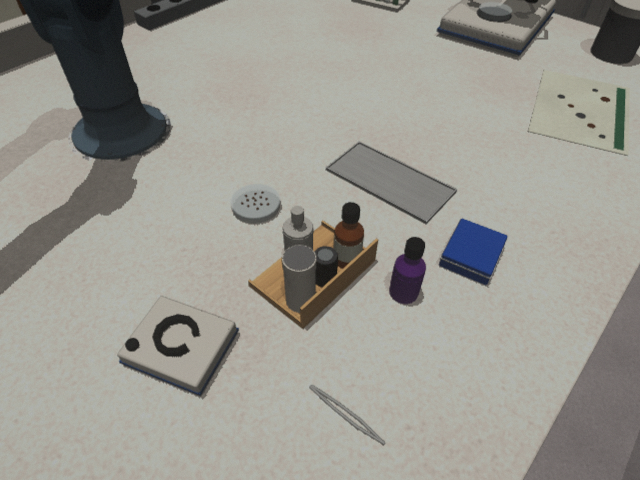

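View pics/top0.png

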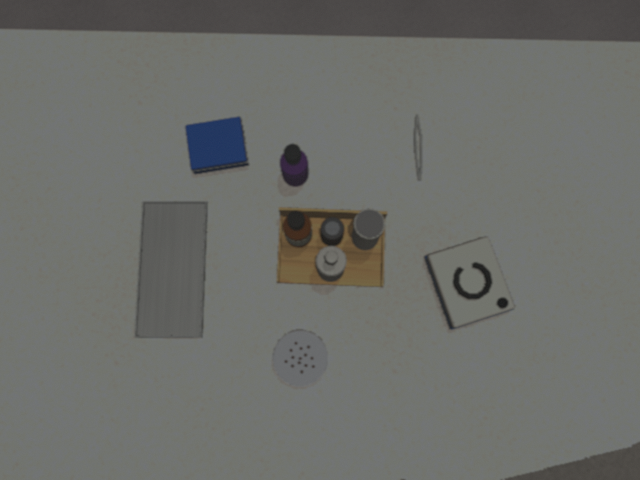

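The scene view shows the caddy at about (315,275), with the tray behind it (390,180) and the lamp base at lower left (180,340). In the top view (x up, y left) the bottle is at (297,225), lamp at (332,230), jar at (367,228) and canister at (331,262). The tray is at (172,270) and the base collar at (472,281), with its notch pointing up-left at about (466,264).

```bash
python3 - <<'E'
from h import *
for n in("top","scene"):
    c=dict(np.load(n+"0.npz")); W=pts(c); Z=W[...,2]; X=W[...,0]; Y=W[...,1]
    work=(X>.3)&(X<.75)&(Y>-.4)&(Y<.35)
    print(n,"bench z",np.round(np.nanmedian(Z[work&(abs(Z)<.02)]),4))
    for lo,hi,nm in((.1,.14,"tops"),(.086,.104,"90-104"),(.057,.068,"lamp/notch")):
        m=(work&(Z>lo)&(Z<hi)).astype(np.uint8)
        k,l,s,ce=cv2.connectedComponentsWithStats(m)
        for i in range(1,k):
            if s[i,4]>25:
                p=W[l==i]; (cc,r)=cv2.minEnclosingCircle(p[:,:2].astype(np.float32))
                print(nm,np.round(ce[i]),s[i,4],"mean",np.round(p.mean(0),4),"circ",np.round(cc,4),round(r,4), "zmax",round(np.percentile(p[:,2],95),4))
    # base top & tray
    m=(work&(Z>.03)&(Z<.041)&(Y<-.1)).astype(np.uint8)
    p=W[m>0][:,:2].astype(np.float32); print("base",cv2.minAreaRect(p))
    m=(work&(Z>.041)&(Z<.053)&(Y<-.1)).astype(np.uint8); k,l,s,ce=cv2.connectedComponentsWithStats(m)
    for i in range(1,k):
        if s[i,4]>20: p=W[l==i]; print(" collar/dial",ce[i],s[i,4],p.mean(0),cv2.minEnclosingCircle(p[:,:2].astype(np.float32)))
    m=(work&(Z>.002)&(Z<.012)&(Y>.08)).astype(np.uint8); k,l,s,ce=cv2.connectedComponentsWithStats(m); i=1+s[1:,4].argmax()
    print("tray",s[i,4],cv2.minAreaRect(W[l==i][:,:2].astype(np.float32)))
    m=(work&(Z>.04)&(Z<.058)&(abs(Y)<.12)&(X>.5)).astype(np.uint8); k,l,s,ce=cv2.connectedComponentsWithStats(m)
    for i in range(1,k):
        if s[i,4]>40: print(" wall",s[i,4],cv2.minAreaRect(W[l==i][:,:2].astype(np.float32)))
    im=c["pixels"][...,::-1]
    cr=(im[195:300,270:395] if n=="top" else im[215:330,240:390]); cr2=(im[225:335,415:525] if n=="top" else im[285:395,110:245])
    f=lambda a:cv2.convertScaleAbs(cv2.resize(a,(400,400),interpolation=cv2.INTER_CUBIC),alpha=1.8 if n=="top" else 1.2)
    cv2.imwrite(f"pics/{n}_crop.png",np.hstack([f(cr),f(cr2)]))
a=cv2.imread("pics/top_crop.png");b=cv2.imread("pics/scene_crop.png")
cv2.imwrite("pics/crops.png",cv2.resize(np.vstack([a,b]),(600,600)))
E
```

```text
top bench z 0.0002
tops [293. 153.] 282 mean [0.7206 0.0509 0.1189] circ [0.7226 0.0508] 0.0146 zmax 0.1241
tops [369. 224.] 795 mean [ 0.6084 -0.074   0.1134] circ [ 0.6102 -0.0743] 0.0254 zmax 0.1168
tops [296. 220.] 276 mean [0.6095 0.041  0.1261] circ [0.6113 0.0418] 0.0144 zmax 0.1303
tops [331. 258.] 145 mean [ 0.5514 -0.0157  0.1255] circ [ 0.5522 -0.0155] 0.0099 zmax 0.1303
90-104 [294. 163.] 36 mean [0.7132 0.0488 0.093 ] circ [0.7167 0.0505] 0.0111 zmax 0.103
90-104 [298. 229.] 107 mean [0.6032 0.04   0.0894] circ [0.6107 0.0413] 0.0182 zmax 0.0939
90-104 [364. 237.] 42 mean [ 0.5904 -0.0663  0.0974] circ [ 0.597  -0.0698] 0.0204 zmax 0.1037
90-104 [331. 261.] 573 mean [ 0.5509 -0.0155  0.0914] circ [ 0.5526 -0.0158] 0.0247 zmax 0.0944
lamp/notch [295. 174.] 64 mean [0.7042 0.0489 0.062 ] circ [0.7163 0.0504] 0.0232 zmax 0.0669
lamp/notch [332. 229.] 266 mean [ 0.6092 -0.0167  0.0659] circ [ 0.6108 -0.0167] 0.0202 zmax 0.0678
lamp/notch [300. 238.] 43 mean [0.5923 0.0363 0.0636] circ [0.6005 0.0393] 0.0212 zmax 0.0675
lamp/notch [366. 242.] 37 mean [ 0.59   -0.0726  0.0621]
[... 2839 characters left out ...]
  0.04525424] ((0.5344953536987305, -0.25215309858322144), 0.032570432871580124)
 collar/dial [130.69767442 343.39534884] 86 [ 0.49878311 -0.30280701  0.04201595] ((0.49920225143432617, -0.3026515245437622), 0.009482338093221188)
tray 3120 ((0.5457339286804199, 0.2596741020679474), (0.2419225573539734, 0.11928634345531464), 1.369181513786316)
 wall 1075 ((0.6203235387802124, -0.017947949469089508), (0.18418645858764648, 0.05560174584388733), 89.34834289550781)
 wall 171 ((0.6230639219284058, -0.024232689291238785), (0.03593149408698082, 0.01479209866374731), 58.22658920288086)
 wall 232 ((0.7292474508285522, 0.03740739822387695), (0.04793475195765495, 0.021301452070474625), 25.1577205657959)
```

View pics/crops.png

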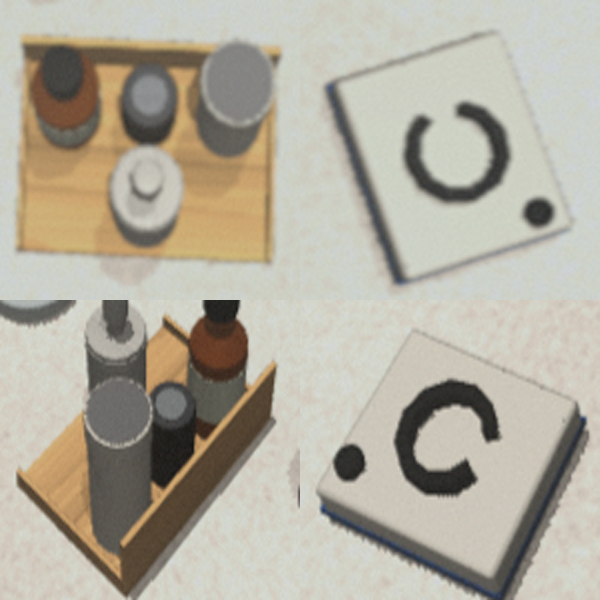

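The crops show all four caddy items upright and the base notch pointing to the world's +x, slightly left. The lug is hidden behind the lamp body, so I'll look for it once the containers are out. I'll turn the tool square to the world first: after that dx = world x, dy = -world y and dz = down.

```bash
echo '{"tx": [0.03,0.06,0.09,0.12,0.15,0.18,0.21,0.24],"ty": [-0.03,-0.055,-0.08,-0.11,-0.14,-0.165,-0.19,-0.22],"tz": [0,0,0,0,0,0,0,0],"twist": [0.1,0.2,0.282,0.282,0.282,0.282,0.282,0.282]}' > m.json && python3 -m inch m.json 0.085 30
cat > go.py <<'E'
import sys
from h import *
from scipy.spatial.transform import Rotation as R
o=robot.get_obs(); t=np.array([float(x) for x in sys.argv[1:4]])
M=R.from_rotvec(o["tcp_rot"]).as_matrix(); d=M.T@(t-o["tcp_pos"])
print("tcp",np.round(o["tcp_pos"],4),"a",round(float(np.arctan2(M[1,0],M[0,0])),4),"tool delta",np.round(d,4))
E
python3 go.py .553 -.0165 .20
```

```text
t: 0.77
tcp_pos: [0.3504, -0.3454, 0.231]
tcp_rot: [3.141, -0.001, -0.0]
ft_force: [1.0, 0.2, -0.7]
opening: 0.0849
finger_force: 0.0
tcp [ 0.3504 -0.3454  0.231 ] a -0.0006 tool delta [ 0.2025 -0.329   0.0309]
```

```bash
echo '{"tx": [0.02,0.04,0.06,0.08,0.1,0.12,0.14,0.16],"ty": [-0.033,-0.066,-0.1,-0.133,-0.166,-0.2,-0.233,-0.266],"tz": [0,0,0,0,0,0,0,0],"twist": [0,0,0,0,0,0,0,0]}' > m.json && python3 -m inch m.json 
echo '{"tx": [0.02,0.0425,0.0425,0.0425,0.0425],"ty": [-0.033,-0.063,-0.063,-0.063,-0.063],"tz": [0,0,0.03,0.03,0.03],"twist": [0,0,0,0,0]}' > m.json && python3 -m inch m.json 0.06
python3 go.py .553 -.0165 .098
```

```text
t: 1.43
tcp_pos: [0.5099, -0.0792, 0.231]
tcp_rot: [3.141, -0.0, -0.001]
ft_force: [1.6, -0.3, 0.5]
opening: 0.0845
finger_force: 0.0
t: 1.85
tcp_pos: [0.5503, -0.0179, 0.1991]
tcp_rot: [3.142, 0.001, -0.009]
ft_force: [-0.9, -0.3, -0.0]
opening: 0.0599
finger_force: 0.0
tcp [ 0.5503 -0.0179  0.1991] a 0.001 tool delta [ 0.0033 -0.0014  0.1011]
```

```bash
echo '{"tx": [0.002,0.002,0.002,0.002,0.002,0.002],"ty": [-0.001,-0.001,-0.001,-0.001,-0.001,-0.001],"tz": [0.03,0.06,0.085,0.1,0.1,0.1],"twist": [0,0,0,0,0,0]}' > m.json && python3 -m inch m.json 
echo '{"tx": [0,0,0,0,0,0,0,0],"ty": [0,0,0,0,0,0,0,0],"tz": [0,0,0,0,0,0,0,0],"twist": [0,0,0,0,0,0,0,0]}' > m.json && python3 -m inch m.json 0.0 40
python3 go.py .475 .26 .15
```

```text
t: 2.35
tcp_pos: [0.5539, -0.0187, 0.1015]
tcp_rot: [3.141, -0.004, -0.001]
ft_force: [-0.0, 0.5, 1.0]
opening: 0.0601
finger_force: 0.0
t: 3.02
tcp_pos: [0.5559, -0.0164, 0.103]
tcp_rot: [-3.141, -0.001, -0.005]
ft_force: [-0.6, 0.8, 6.1]
opening: 0.0182
finger_force: 39.3
tcp [ 0.5559 -0.0164  0.103 ] a 0.0003 tool delta [-0.0807 -0.2764 -0.0472]
```

```bash
echo '{"tx": [0,0,0,0,0],"ty": [0,0,0,0,0],"tz": [-0.015,-0.03,-0.045,-0.06,-0.06],"twist": [0,0,0,0,0]}' > m.json && python3 -m inch m.json 
python3 go.py .475 .26 .16; python3 - <<'E'
from h import *
c=robot.read_camera("scene"); cv2.imwrite("pics/s1.png",c["pixels"][150:400,150:500,::-1])
E
```

```text
t: 3.43
tcp_pos: [0.5562, -0.0171, 0.1639]
tcp_rot: [3.141, -0.0, 0.008]
ft_force: [0.5, 0.7, -0.8]
opening: 0.019
finger_force: 39.2
tcp [ 0.5562 -0.0171  0.1639] a -0.0002 tool delta [-0.0812 -0.2771  0.0033]
```

View pics/s1.png

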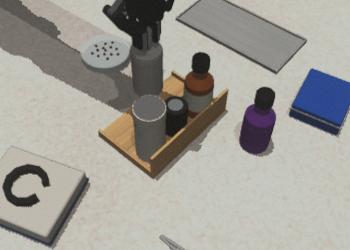

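The canister hangs upright, clear of the caddy, at crop (147,68).

```bash
echo '{"tx": [-0.004,-0.012,-0.022,-0.033,-0.044,-0.055,-0.064,-0.072],"ty": [-0.015,-0.04,-0.075,-0.11,-0.145,-0.18,-0.215,-0.24],"tz": [0,0,0,0,0,0,0,0],"twist": [0,0,0,0,0,0,0,0]}' > m.json && python3 -m inch m.json 
echo '{"tx": [-0.005,-0.009,-0.009,-0.009,-0.009,-0.009,-0.009,-0.009],"ty": [-0.02,-0.037,-0.037,-0.037,-0.037,-0.037,-0.037,-0.037],"tz": [0,0,0,0.02,0.04,0.052,0.052,0.052],"twist": [0,0,0,0,0,0,0,0]}' > m.json && python3 -m inch m.json 
python3 go.py .475 .26 .101
```

```text
t: 4.15
tcp_pos: [0.4797, 0.2263, 0.1598]
tcp_rot: [-3.141, -0.005, 0.004]
ft_force: [0.6, 0.6, -1.6]
opening: 0.0188
finger_force: 39.2
t: 4.82
tcp_pos: [0.4725, 0.2585, 0.1078]
tcp_rot: [3.14, -0.002, -0.005]
ft_force: [-0.1, 0.3, -1.5]
opening: 0.0185
finger_force: 39.3
tcp [0.4725 0.2585 0.1078] a -0.0011 tool delta [ 0.0025 -0.0015  0.0068]
```

```bash
echo '{"tx": [0,0,0,0],"ty": [0,0,0,0],"tz": [0.004,0.007,0.007,0.007],"twist": [0,0,0,0]}' > m.json && python3 -m inch m.json
echo '{"tx": [0,0,0,0,0],"ty": [0,0,0,0,0],"tz": [0,0,0,0,0],"twist": [0,0,0,0,0]}' > m.json && python3 -m inch m.json 0.06
echo '{"tx": [0,0,0,0,0],"ty": [0,0,0,0,0],"tz": [-0.01,-0.03,-0.06,-0.09,-0.09],"twist": [0,0,0,0,0]}' > m.json && python3 -m inch m.json
python3 go.py .612 .0405 .19
```

```text
t: 5.15
tcp_pos: [0.4737, 0.2602, 0.1027]
tcp_rot: [-3.141, 0.0, -0.001]
ft_force: [0.4, 0.2, -1.4]
opening: 0.0187
finger_force: 39.3
t: 5.57
tcp_pos: [0.4736, 0.2602, 0.1026]
tcp_rot: [-3.141, 0.0, -0.001]
ft_force: [-0.2, 0.3, -0.0]
opening: 0.0599
finger_force: 0.0
t: 5.98
tcp_pos: [0.4773, 0.2631, 0.1996]
tcp_rot: [-3.136, -0.0, -0.018]
ft_force: [1.2, 1.4, 0.7]
opening: 0.0602
finger_force: 0.0
tcp [0.4773 0.2631 0.1996] a 0.0001 tool delta [0.1346 0.2227 0.0099]
```

```bash
echo '{"tx": [0.015,0.035,0.058,0.08,0.102,0.12,0.132,0.138],"ty": [0.024,0.056,0.092,0.127,0.162,0.191,0.21,0.22],"tz": [0,0,0,0,0,0,0,0],"twist": [0,0,0,0,0,0,0,0]}' > m.json && python3 -m inch m.json
echo '{"tx": [0,0,0,0,0,0,0,0],"ty": [0,0,0,0,0,0,0,0],"tz": [0,0.03,0.06,0.085,0.092,0.092,0.092,0.092],"twist": [0,0,0,0,0,0,0,0]}' > m.json && python3 -m inch m.json
python3 go.py .612 .0405 .098; python3 - <<'E'
from h import *
c=robot.read_camera("scene"); cv2.imwrite("pics/s2.png",cv2.resize(c["pixels"][120:300,200:500,::-1],None,fx=2,fy=2))
E
```

```text
t: 6.65
tcp_pos: [0.6132, 0.0345, 0.1925]
tcp_rot: [3.14, -0.011, 0.002]
ft_force: [-0.0, -0.6, -0.0]
opening: 0.0602
finger_force: 0.0
t: 7.32
tcp_pos: [0.6127, 0.0416, 0.1025]
tcp_rot: [-3.141, -0.002, -0.006]
ft_force: [0.1, -0.0, -0.3]
opening: 0.0603
finger_force: 0.0
tcp [0.6127 0.0416 0.1025] a 0.0013 tool delta [-0.0008  0.0011  0.0045]
```

View pics/s2.png

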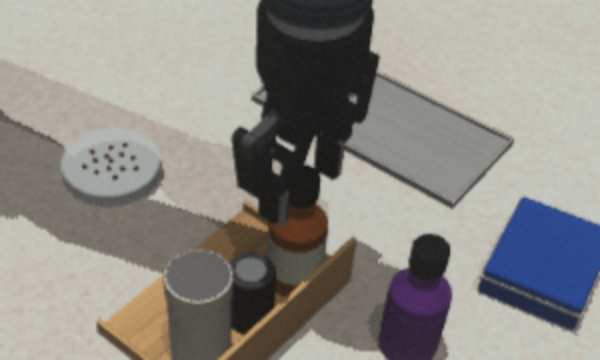

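The fingers straddle the bottle cap at (303,185). The gripper hides the canister's slot for now. Closing, lifting and checking.

```bash
echo '{"tx": [0,0,0,0,0,0,0,0],"ty": [0,0,0,0,0,0,0,0],"tz": [0.002,0.002,0.002,0.002,0.002,0.002,0.002,0.002],"twist": [0,0,0,0,0,0,0,0]}' > m.json && python3 -m inch m.json 0.0 40
python3 go.py .546 .26 .15
echo '{"tx": [0,0,0,0,0,0],"ty": [0,0,0,0,0,0],"tz": [-0.015,-0.03,-0.045,-0.06,-0.06,-0.06],"twist": [0,0,0,0,0,0]}' > m.json && python3 -m inch m.json 
python3 go.py .546 .26 .16
```

```text
t: 8.03
tcp_pos: [0.6122, 0.0405, 0.0993]
tcp_rot: [-3.141, -0.0, -0.003]
ft_force: [-0.1, 0.3, 5.7]
opening: 0.0264
finger_force: 39.7
tcp [0.6122 0.0405 0.0993] a 0.0001 tool delta [-0.0661 -0.2196 -0.0507]
t: 8.53
tcp_pos: [0.6111, 0.0395, 0.1577]
tcp_rot: [3.141, -0.001, -0.0]
ft_force: [0.4, -0.4, -3.2]
opening: 0.0267
finger_force: 39.6
tcp [0.6111 0.0395 0.1577] a -0.0006 tool delta [-0.0652 -0.2205 -0.0024]
```

```bash
echo '{"tx": [-0.004,-0.012,-0.021,-0.031,-0.041,-0.051,-0.06,-0.065],"ty": [-0.014,-0.04,-0.07,-0.103,-0.136,-0.17,-0.2,-0.219],"tz": [0,0,0,0,0,0,0,0],"twist": [0,0,0,0,0,0,0,0]}' > m.json && python3 -m inch m.json 
echo '{"tx": [0,0,0,0,0,0,0,0],"ty": [0,0,0,0,0,0,0,0],"tz": [0,0,0.02,0.04,0.05,0.056,0.06,0.06],"twist": [0,0,0,0,0,0,0,0]}' > m.json && python3 -m inch m.json 
python3 go.py .546 .26 .098
```

```text
t: 9.2
tcp_pos: [0.5416, 0.2649, 0.1565]
tcp_rot: [-3.139, -0.01, 0.007]
ft_force: [-0.3, 1.1, -3.1]
opening: 0.0271
finger_force: 39.7
t: 9.87
tcp_pos: [0.5467, 0.2585, 0.0982]
tcp_rot: [3.141, -0.002, -0.0]
ft_force: [0.2, -0.3, -2.2]
opening: 0.0267
finger_force: 39.8
tcp [0.5467 0.2585 0.0982] a -0.0011 tool delta [-0.0007 -0.0015  0.0002]
```

```bash
echo '{"tx": [0,0,0],"ty": [0,0,0],"tz": [0.0015,0.0015,0.0015],"twist": [0,0,0]}' > m.json && python3 -m inch m.json
echo '{"tx": [0,0,0,0,0],"ty": [0,0,0,0,0],"tz": [0,0,0,0,0],"twist": [0,0,0,0,0]}' > m.json && python3 -m inch m.json 0.075
echo '{"tx": [0,0,0,0,0,0],"ty": [0,0,0,0,0,0],"tz": [-0.01,-0.03,-0.06,-0.09,-0.09,-0.09],"twist": [0,0,0,0,0,0]}' > m.json && python3 -m inch m.json
python3 go.py .611 -.075 .19; python3 - <<'E'
from h import *
c=robot.read_camera("scene"); cv2.imwrite("pics/s3.png",cv2.resize(c["pixels"][120:300,200:500,::-1],None,fx=2,fy=2))
E
```

```text
t: 10.12
tcp_pos: [0.5468, 0.2593, 0.0974]
tcp_rot: [-3.141, 0.0, -0.002]
ft_force: [-0.3, 0.2, -1.9]
opening: 0.0265
finger_force: 39.8
t: 10.53
tcp_pos: [0.5467, 0.2592, 0.0972]
tcp_rot: [-3.141, 0.0, -0.001]
ft_force: [-0.1, -0.9, -0.1]
opening: 0.0751
finger_force: 0.0
t: 11.03
tcp_pos: [0.5483, 0.2603, 0.1905]
tcp_rot: [-3.139, 0.0, -0.01]
ft_force: [-0.1, 0.0, -0.1]
opening: 0.0749
finger_force: 0.0
tcp [0.5483 0.2603 0.1905] a -0.0002 tool delta [ 0.0628  0.3353 -0.    ]
```

View pics/s3.png

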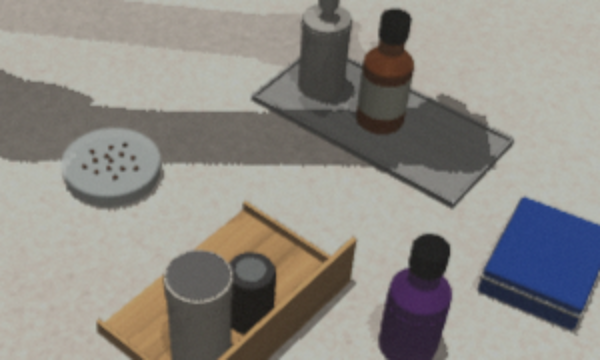

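Canister and bottle stand upright on the tray (crop 325,50 and 387,75), and the third slot at (455,150) is free.

```bash
echo '{"tx": [0.006,0.013,0.021,0.029,0.037,0.045,0.053,0.058],"ty": [0.03,0.07,0.11,0.15,0.19,0.23,0.27,0.3],"tz": [0,0,0,0,0,0,0,0],"twist": [0,0,0,0,0,0,0,0]}' > m.json && python3 -m inch m.json
echo '{"tx": [0.004,0.006,0.006,0.006,0.006,0.006,0.006,0.006],"ty": [0.02,0.035,0.035,0.035,0.035,0.035,0.035,0.035],"tz": [0,0,0,0.03,0.06,0.09,0.105,0.105],"twist": [0,0,0,0,0,0,0,0]}' > m.json && python3 -m inch m.json
echo '{"tx": [0,0,0,0,0,0,0],"ty": [0,0,0,0,0,0,0],"tz": [0,0,0,0,0,0,0],"twist": [0,0,0,0,0,0,0]}' > m.json && python3 -m inch m.json 0.0 40
python3 go.py .617 .26 .17
```

```text
t: 11.75
tcp_pos: [0.6033, -0.0462, 0.1851]
tcp_rot: [3.14, -0.006, -0.005]
ft_force: [1.0, -0.4, 0.7]
opening: 0.0748
finger_force: 0.0
t: 12.42
tcp_pos: [0.6049, -0.0736, 0.076]
tcp_rot: [-3.139, -0.004, 0.019]
ft_force: [0.0, 0.2, -0.1]
opening: 0.0753
finger_force: 0.0
t: 13.0
tcp_pos: [0.6114, -0.0757, 0.0832]
tcp_rot: [-3.142, 0.0, -0.004]
ft_force: [0.5, 1.0, 3.9]
opening: 0.0487
finger_force: 41.8
tcp [ 0.6114 -0.0757  0.0832] a -0.0001 tool delta [ 0.0058 -0.3357 -0.0868]
```

```bash
echo '{"tx": [0,0,0,0,0,0],"ty": [0,0,0,0,0,0],"tz": [-0.015,-0.035,-0.06,-0.08,-0.09,-0.09],"twist": [0,0,0,0,0,0]}' > m.json && python3 -m inch m.json 
echo '{"tx": [0,0.001,0.002,0.003,0.004,0.005,0.006,0.006],"ty": [-0.02,-0.05,-0.085,-0.12,-0.155,-0.19,-0.225,-0.26],"tz": [0,0,0,0,0,0,0,0],"twist": [0,0,0,0,0,0,0,0]}' > m.json && python3 -m inch m.json
echo '{"tx": [0,0,0,0,0,0,0,0],"ty": [-0.035,-0.06,-0.076,-0.076,-0.076,-0.076,-0.076,-0.076],"tz": [0,0,0,0,0.025,0.05,0.075,0.085],"twist": [0,0,0,0,0,0,0,0]}' > m.json && python3 -m inch m.json
echo '{"tx": [0,0,0,0,0],"ty": [0,0,0,0,0],"tz": [0,0.003,0.005,0.007,0.007],"twist": [0,0,0,0,0]}' > m.json && python3 -m inch m.json
python3 go.py .617 .26 .081
```

```text
t: 13.5
tcp_pos: [0.6122, -0.0764, 0.1745]
tcp_rot: [3.141, -0.001, 0.008]
ft_force: [1.1, 1.1, -1.5]
opening: 0.0489
finger_force: 41.9
t: 14.17
tcp_pos: [0.615, 0.1847, 0.1693]
tcp_rot: [3.14, -0.001, -0.005]
ft_force: [0.9, -0.1, -2.7]
opening: 0.0493
finger_force: 42.0
t: 14.83
tcp_pos: [0.6139, 0.2548, 0.0812]
tcp_rot: [3.135, -0.005, -0.012]
ft_force: [0.2, -0.5, 6.2]
opening: 0.0489
finger_force: 43.6
t: 15.25
tcp_pos: [0.6172, 0.2601, 0.0809]
tcp_rot: [-3.141, 0.001, -0.003]
ft_force: [-0.9, -0.5, -2.0]
opening: 0.0491
finger_force: 42.6
tcp [0.6172 0.2601 0.0809] a -0.0005 tool delta [-0.0002  0.0001 -0.0001]
```

```bash
echo '{"tx": [0,0,0],"ty": [0,0,0],"tz": [0.001,0.001,0.001],"twist": [0,0,0]}' > m.json && python3 -m inch m.json
echo '{"tx": [0,0,0,0,0],"ty": [0,0,0,0,0],"tz": [0,0,0,0,0],"twist": [0,0,0,0,0]}' > m.json && python3 -m inch m.json 0.075
echo '{"tx": [0,0,0,0,0,0],"ty": [0,0,0,0,0,0],"tz": [-0.01,-0.03,-0.06,-0.1,-0.1,-0.1],"twist": [0,0,0,0,0,0]}' > m.json && python3 -m inch m.json
python3 go.py .611 -.0175 .15; python3 - <<'E'
from h import *
f=lambda a:cv2.convertScaleAbs(cv2.resize(a,(400,400),interpolation=cv2.INTER_CUBIC),alpha=2.2)
r=[]
for n in("scene","top"):
    c=robot.read_camera(n); np.savez(n+"1.npz",**c); im=c["pixels"][...,::-1]
    r.append(np.hstack([f(im[230:300,290:360]),f(im[120:270,320:470])] if n=="scene" else [f(im[205:265,300:360]),f(im[190:350,120:280])]))
cv2.imwrite("pics/s4.png",cv2.resize(np.vstack(r),(600,600)))
E
```

```text
t: 15.5
tcp_pos: [0.6174, 0.2602, 0.0808]
tcp_rot: [-3.141, 0.001, -0.004]
ft_force: [-2.2, -1.9, 6.4]
opening: 0.0492
finger_force: 43.1
t: 15.92
tcp_pos: [0.6162, 0.26, 0.0785]
tcp_rot: [-3.142, 0.0, 0.001]
ft_force: [0.8, 0.1, -0.4]
opening: 0.0745
finger_force: 0.0
t: 16.42
tcp_pos: [0.619, 0.2619, 0.184]
tcp_rot: [-3.138, 0.0, -0.013]
ft_force: [-0.3, 0.1, -0.7]
opening: 0.0749
finger_force: 0.0
tcp [0.619  0.2619 0.184 ] a -0.0 tool delta [-0.0082  0.2795  0.0328]
```

View pics/s4.png

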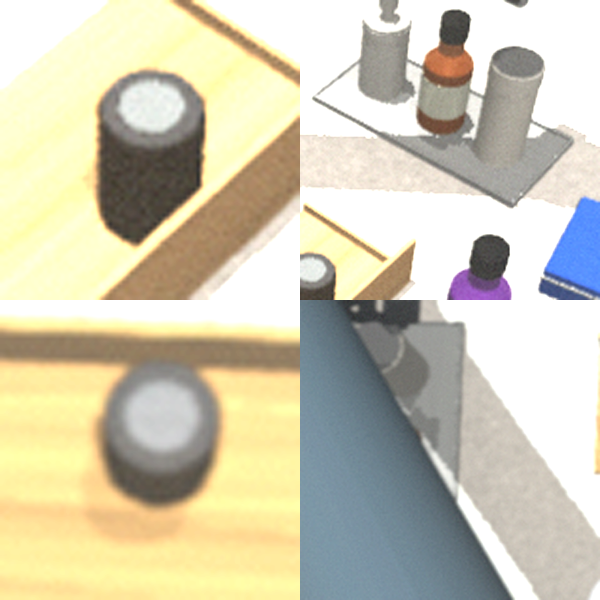

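All three containers stand upright on the tray. The lug isn't visible, so it must point roughly towards the back wall (+x). I'll grip the lamp, lift it and look.

```bash
echo '{"tx": [0,-0.001,-0.002,-0.003,-0.004,-0.005,-0.0055,-0.0055],"ty": [0.03,0.065,0.105,0.145,0.185,0.22,0.25,0.2775],"tz": [0,0,0,0,0,0,0,0],"twist": [0,0,0,0,0,0,0,0]}' > m.json && python3 -m inch m.json
echo '{"tx": [0,0,0,0,0,0,0,0],"ty": [0,0,0,0,0,0,0,0],"tz": [0,0.03,0.06,0.09,0.12,0.14,0.149,0.149],"twist": [0,0,0,0,0,0,0,0]}' > m.json && python3 -m inch m.json
echo '{"tx": [0,0,0],"ty": [0,0,0],"tz": [0,0,0],"twist": [0,0,0]}' > m.json && python3 -m inch m.json
python3 go.py .611 -.0175 .029
```

```text
t: 17.18
tcp_pos: [0.6089, -0.021, 0.1767]
tcp_rot: [3.141, -0.004, -0.007]
ft_force: [1.0, -0.7, 0.3]
opening: 0.0754
finger_force: 0.0
t: 17.85
tcp_pos: [0.6071, -0.0172, 0.0258]
tcp_rot: [-3.141, -0.001, 0.013]
ft_force: [0.5, 0.7, 0.8]
opening: 0.075
finger_force: 0.0
t: 18.1
tcp_pos: [0.6126, -0.0173, 0.0317]
tcp_rot: [3.142, -0.0, 0.006]
ft_force: [-0.1, 0.6, 0.9]
opening: 0.0748
finger_force: 0.0
tcp [ 0.6126 -0.0173  0.0317] a -0.0001 tool delta [-0.0016  0.0002  0.0027]
```

```bash
echo '{"tx": [0,0,0,0,0,0,0],"ty": [0,0,0,0,0,0,0],"tz": [0,0,0,0,0,0,0],"twist": [0,0,0,0,0,0,0]}' > m.json && python3 -m inch m.json 0.0 50
python3 go.py .611 -.0175 .17
echo '{"tx": [0,0,0,0,0,0,0,0],"ty": [0,0,0,0,0,0,0,0],"tz": [-0.015,-0.04,-0.07,-0.1,-0.13,-0.15,-0.15,-0.15],"twist": [0,0,0,0,0,0,0,0]}' > m.json && python3 -m inch m.json 
python3 go.py .534 -.252 .17; python3 - <<'E'
from h import *
f=lambda a:cv2.convertScaleAbs(cv2.resize(a,(400,400),interpolation=cv2.INTER_CUBIC),alpha=2.2)
c=robot.read_camera("scene"); np.savez("scene2.npz",**c); im=c["pixels"][...,::-1]
p=c["pose"][:3,:3].T@(robot.get_obs()["tcp_pos"]-c["pose"][:3,3]); u,v=(p[:2]/p[2]*c["fx"]+[c["cx"],c["cy"]]).astype(int); print(u,v)
cv2.imwrite("pics/s5.png",f(im[v-50:v+50,u-50:u+50]))
E
```

```text
t: 18.68
tcp_pos: [0.6118, -0.0174, 0.031]
tcp_rot: [3.142, -0.0, 0.003]
ft_force: [-0.7, 0.4, 6.7]
opening: 0.0388
finger_force: 50.3
tcp [ 0.6118 -0.0174  0.031 ] a -0.0002 tool delta [-6.00e-04  1.00e-04 -1.39e-01]
t: 19.35
tcp_pos: [0.6114, -0.0175, 0.1814]
tcp_rot: [3.141, -0.0, 0.004]
ft_force: [0.2, 0.4, -1.5]
opening: 0.0388
finger_force: 50.3
tcp [ 0.6114 -0.0175  0.1814] a -0.0002 tool delta [-0.0774  0.2345  0.0113]
325 202
```

View pics/s5.png

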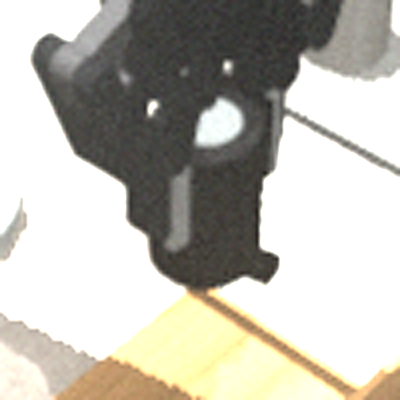

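The lamp is held with its lens at (215,120), and the lug sticks out at the foot at about (270,267) in the crop. I'll cast its pixels onto the lug's height plane.

```bash
python3 - <<'E'
from h import *
c=dict(np.load("scene2.npz")); o=robot.get_obs(); t=o["tcp_pos"]; ax=t[:2]; zb=t[2]-.025
W=pts(c)
def ray(u,v,z):
    d=c["pose"][:3,:3]@np.array([(u-c["cx"])/c["fx"],(v-c["cy"])/c["fy"],1]); o0=c["pose"][:3,3]; return o0+d*(z-o0[2])/d[2]
for (x,y,h) in((266,250,.010),(280,258,.010),(275,269,.006),(280,267,.006),(270,283,.002)):
    P=ray(275+x/4,152+y/4,zb+h); d=P[:2]-ax; print((x,y),np.round(d,4),round(np.hypot(*d),4),"deg",round(np.degrees(np.arctan2(d[1],d[0])),1))
# depth points of lug zone
m=np.zeros((480,640),bool); m[210:226,335:348]=1
m&=(abs(W[...,2]-zb-.006)<.008)&(np.hypot(W[...,0]-ax[0],W[...,1]-ax[1])<.035)&(np.hypot(W[...,0]-ax[0],W[...,1]-ax[1])>.0215)
p=W[m]; d=p[:,:2]-ax; print(len(p),np.round(np.c_[d,p[:,2:]-zb],3).tolist())
print("ang",np.degrees(np.arctan2(d[:,1].mean(),d[:,0].mean())))
# base yaw from collar geometry, both views
for n in("top","scene"):
    c=dict(np.load(n+"0.npz")); W=pts(c)
    m=(abs(W[...,2]-.035)<.006)&(abs(W[...,1]+.252)<.11)&(abs(W[...,0]-.534)<.11)&((c["pixels"].min(-1)>70)|(n=="scene"))
    m8=cv2.morphologyEx(m.astype(np.uint8),cv2.MORPH_OPEN,np.ones((3,3)))
    print(n,"base top rect",cv2.minAreaRect(W[m8>0][:,:2].astype(np.float32)))
    # collar dark pixels cast on z=.047
    dark=(c["pixels"].max(-1)<60).astype(np.uint8)
    k,l,s,ce=cv2.connectedComponentsWithStats(dark)
    cu,cv_=(472,281) if n=="top" else (177,336)
    i=min((i for i in range(1,k) if 150<s[i,4]<2500),key=lambda i:np.hypot(*(ce[i]-[cu,cv_])))
    v,u=np.nonzero(l==i); P=np.array([ray(a,b,.047) for a,b in zip(u,v)])[:,:2]
    (cc,r)=cv2.minEnclosingCircle(P.astype(np.float32)); q=P-cc; th=np.sort(np.arctan2(q[:,1],q[:,0])); g=np.diff(np.r_[th,th[0]+2*np.pi]); j=g.argmax()
    print(s[i,4],"collar",cc,r,"notch deg",np.degrees(th[j]+g[j]/2),"width",np.degrees(g[j]))
E
```

```text
(266, 250) [0.0223 0.0083] 0.0238 deg 20.4
(280, 258) [0.0284 0.0085] 0.0296 deg 16.6
(275, 269) [0.0281 0.0064] 0.0289 deg 12.7
(280, 267) [0.0288 0.0083] 0.03 deg 16.0
(270, 283) [0.0288 0.0031] 0.029 deg 6.1
54 [[0.022, 0.006, 0.01], [0.023, 0.006, 0.011], [0.025, 0.006, 0.012], [0.022, 0.001, 0.012], [0.022, 0.004, 0.01], [0.023, 0.004, 0.011], [0.024, 0.005, 0.011], [0.025, 0.007, 0.01], [0.025, 0.008, 0.01], [0.027, 0.009, 0.01], [0.022, 0.001, 0.01], [0.023, 0.001, 0.011], [0.025, 0.002, 0.012], [0.025, 0.003, 0.011], [0.027, 0.004, 0.012], [0.027, 0.005, 0.011], [0.027, 0.008, 0.009], [0.023, -0.002, 0.011], [0.024, -0.001, 0.011], [0.024, 0.0, 0.011], [0.025, 0.002, 0.01], [0.026, 0.002, 0.011], [0.028, 0.005, 0.009], [0.027, 0.008, 0.007], [0.023, -0.002, 0.009], [0.024, -0.001, 0.01], [0.026, -0.001, 0.011], [0.027, -0.001, 0.011], [0.027, 0.001, 0.01], [0.028, 0.002, 0.009], [0.028, 0.005, 0.008], [0.027, 0.008, 0.004], [0.023, -0.003, 0.008], [0.025, -0.002, 0.009], [0.026, -0.001, 0.009], [0.027, -0.0, 0.009], [0.028, 0.0, 0.009], [0.029, 0.001, 0.009], [0.028, 0.005, 0
[... 183 characters left out ...]
02, 0.004], [0.024, -0.001, 0.004], [0.026, -0.002, 0.006], [0.027, -0.001, 0.005], [0.029, -0.0, 0.006], [0.028, 0.003, 0.003], [0.028, -0.001, 0.004], [0.029, -0.001, 0.005]]
ang 3.77245693505818
top base top rect ((0.533857524394989, -0.2520292401313782), (0.1300424486398697, 0.11071453243494034), 19.39593505859375)
442 collar (0.5326259732246399, -0.2499772012233734) 0.03125648945569992 notch deg 20.000077586073015 width 48.49624144386926
scene base top rect ((0.5344297289848328, -0.25334203243255615), (0.13117097318172455, 0.11003066599369049), 19.775835037231445)
746 collar (0.5379006266593933, -0.25494152307510376) 0.03389085829257965 notch deg 19.7495618053536 width 43.50693082925775
```

```bash
echo '{"tx": [-0.005,-0.015,-0.026,-0.038,-0.049,-0.06,-0.069,-0.0774],"ty": [0.015,0.045,0.08,0.115,0.15,0.183,0.21,0.235],"tz": [0,0,0,0,0,0,0,0],"twist": [-0.05,-0.1,-0.15,-0.2,-0.2025,-0.2025,-0.2025,-0.2025]}' > m.json && python3 -m inch m.json
echo '{"tx": [0,0,0,0,0,0,0,0],"ty": [0,0,0,0,0,0,0,0],"tz": [0,0.03,0.06,0.085,0.1,0.1,0.1,0.1],"twist": [0,0,0,0,0,0,0,0]}' > m.json && python3 -m inch m.json
python3 go.py .534 -.2525 .06;  python3 - <<'E'
from h import *
f=lambda a:cv2.convertScaleAbs(cv2.resize(a,(400,400),interpolation=cv2.INTER_CUBIC),alpha=2.2)
c=robot.read_camera("scene"); np.savez("scene3.npz",**c); im=c["pixels"][...,::-1]
cv2.imwrite("pics/s6.png",f(im[270:380,120:230]))
E
```

```text
t: 20.07
tcp_pos: [0.5299, -0.2546, 0.1768]
tcp_rot: [-3.124, -0.313, 0.008]
ft_force: [0.5, 0.5, -1.3]
opening: 0.0389
finger_force: 50.4
t: 20.73
tcp_pos: [0.5335, -0.2521, 0.0797]
tcp_rot: [-3.125, -0.318, 0.0]
ft_force: [0.7, 0.2, -0.6]
opening: 0.0389
finger_force: 50.6
tcp [ 0.5335 -0.2521  0.0797] a 0.2027 tool delta [0.0004 0.0005 0.0197]
```

View pics/s6.png

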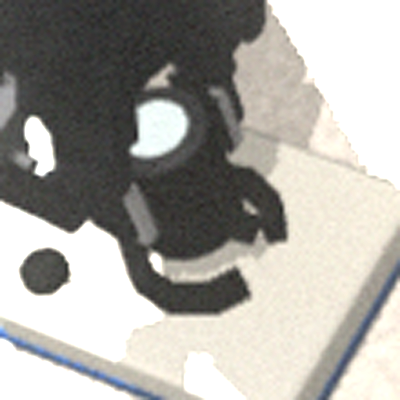

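The lamp hangs over the collar with the lug at (245,235), next to and above the notch gap at (258,262). I'll check the yaw numerically with the same depth points.

```bash
python3 - <<'E'
from h import *
c=dict(np.load("scene3.npz")); t=robot.get_obs()["tcp_pos"]; W=pts(c); zb=t[2]-.025
d=W[...,:2]-t[:2]; r=np.hypot(d[...,0],d[...,1]); h=W[...,2]-zb
m=(r>.022)&(r<.033)&(h>.0035)&(h<.011)
p=d[m]; a=np.degrees(np.arctan2(p[:,1],p[:,0])); print(len(p),np.percentile(a,[0,10,50,90,100]))
k=(a>-30)&(a<70); q=p[k]; rot=np.radians(19.6); R=np.array([[np.cos(rot),np.sin(rot)],[-np.sin(rot),np.cos(rot)]])
print("in base frame",np.round((q@R.T)*1e3,1).tolist())
# foot silhouette: body points at r 17..23 low
m=(h>.012)&(h<.03)&(r<.024)&(r>.012); e=d[m]; 
A=np.c_[2*e,np.ones(len(e))]; s=np.linalg.lstsq(A,(e**2).sum(1),rcond=None)[0]; print("lamp axis rel tcp",s[:2],"r",np.sqrt(s[2]+s[:2]@s[:2]),len(e))
E
```

```text
31 [ 7.59248717  9.63798975 18.64670626 27.69904859 32.63111235]
in base frame [[21.7, 5.0], [24.1, 4.6], [24.9, 5.4], [23.3, 3.0], [25.0, 3.1], [26.2, 3.7], [23.1, 1.0], [23.8, 1.9], [25.1, 2.4], [25.8, 3.4], [22.5, -0.8], [25.3, -0.0], [25.7, 1.2], [26.5, 2.2], [22.1, -2.7], [22.8, -1.7], [25.2, -2.2], [25.7, -1.0], [26.6, -0.1], [26.6, 1.5], [21.8, -4.6], [22.9, -4.0], [23.5, -3.0], [24.7, -2.4], [26.4, -2.3], [26.2, -0.4], [22.8, -4.5], [24.8, -4.7], [26.3, -4.3], [27.2, -3.5], [25.0, -3.9]]
lamp axis rel tcp [-0.00156913 -0.0011041 ] r 0.01957653188038143 190
```

The lug spans -4.7 to +5.4 mm across the notch axis, so the yaw is right. Nudging +x 2 mm, then lowering.

```bash
echo '{"tx": [0.002,0.002,0.002,0.002,0.002,0.002],"ty": [0.0004,0.0004,0.0004,0.0004,0.0004,0.0004],"tz": [0,0.003,0.006,0.009,0.011,0.011],"twist": [0,0,0,0,0,0]}' > m.json && python3 -m inch m.json
echo '{"tx": [0,0,0,0,0,0],"ty": [0,0,0,0,0,0],"tz": [0.002,0.004,0.006,0.007,0.007,0.007],"twist": [0,0,0,0,0,0]}' > m.json && python3 -m inch m.json
python3 go.py .534 -.2525 .06
```

```text
t: 21.28
tcp_pos: [0.5348, -0.2523, 0.0681]
tcp_rot: [-3.125, -0.317, 0.002]
ft_force: [0.4, -0.1, -1.4]
opening: 0.039
finger_force: 50.5
t: 21.78
tcp_pos: [0.5354, -0.2524, 0.0616]
tcp_rot: [-3.125, -0.317, 0.0]
ft_force: [-0.2, -0.2, -1.3]
opening: 0.039
finger_force: 50.5
tcp [ 0.5354 -0.2524  0.0616] a 0.2024 tool delta [-0.0013 -0.0002  0.0016]
```

```bash
echo '{"tx": [0,0,0,0],"ty": [0,0,0,0],"tz": [0.001,0.002,0.002,0.002],"twist": [0,0,0,0]}' > m.json && python3 -m inch m.json
echo '{"tx": [0,0,0,0,0],"ty": [0,0,0,0,0],"tz": [0,0,0,0,0],"twist": [0,0,0,0,0]}' > m.json && python3 -m inch m.json 0.075
echo '{"tx": [0,0,0,0,0,0,0,0],"ty": [0,0,0,0,0,0,0,0],"tz": [-0.02,-0.05,-0.08,-0.11,-0.13,-0.13,-0.13,-0.13],"twist": [0,0,0,0,0,0.1,0.2024,0.2024]}' > m.json && python3 -m inch m.json
echo '{"tx": [0,0,0,0,0,0,0],"ty": [-0.04,-0.08,-0.12,-0.16,-0.2,-0.2,-0.2],"tz": [0,0,0,0,0,0,0],"twist": [0,0,0,0,0,0,0]}' > m.json && python3 -m inch m.json
python3 - <<'E'
from h import *
f=lambda a:cv2.convertScaleAbs(cv2.resize(a,(400,400),interpolation=cv2.INTER_CUBIC),alpha=2.2)
c=robot.read_camera("scene"); im=c["pixels"][...,::-1]; W=pts(c)
t=robot.read_camera("top"); V=pts(t)
for w in(W,V):
    for lo,hi in((.09,.102),(.041,.052)):
        m=(w[...,2]>lo)&(w[...,2]<hi)&(np.hypot(w[...,0]-.534,w[...,1]+.2525)<.034); p=w[m]
        if len(p)>5: print(lo,len(p),np.median(p[:,2]),cv2.minEnclosingCircle(p[:,:2].astype(np.float32)))
cv2.imwrite("pics/s7.png",np.hstack([f(im[270:380,120:230]),f(t["pixels"][230:330,420:520,::-1])]))
E
python3 go.py .6172 .2602 .17
```

```text
t: 22.12
tcp_pos: [0.5356, -0.2526, 0.06]
tcp_rot: [3.125, 0.317, 0.001]
ft_force: [0.1, -0.1, 0.8]
opening: 0.0389
finger_force: 50.7
t: 22.53
tcp_pos: [0.5354, -0.2525, 0.0598]
tcp_rot: [3.126, 0.317, 0.0]
ft_force: [0.9, -1.4, -0.6]
opening: 0.0754
finger_force: 0.0
t: 23.2
tcp_pos: [0.5357, -0.2526, 0.1906]
tcp_rot: [3.141, -0.003, 0.002]
ft_force: [0.8, -0.3, 0.8]
opening: 0.0749
finger_force: 0.0
t: 23.78
tcp_pos: [0.5351, -0.0481, 0.1896]
tcp_rot: [-3.14, -0.016, 0.001]
ft_force: [0.4, -1.0, 0.3]
opening: 0.0751
finger_force: 0.0
0.09 627 0.09567735030522362 ((0.5359339714050293, -0.2544898986816406), 0.019972315058112144)
0.041 579 0.04554914371983032 ((0.5344802737236023, -0.2531540095806122), 0.03174745664000511)
0.09 495 0.09658467818208061 ((0.5357049703598022, -0.2533062696456909), 0.02059069089591503)
0.041 400 0.046513070911208265 ((0.5336295366287231, -0.2521379888057709), 0.03167615830898285)
tcp [ 0.5351 -0.0531  0.1894] a 0.0016 tool delta [ 0.0826 -0.3132  0.0191]
```

View pics/s7.png

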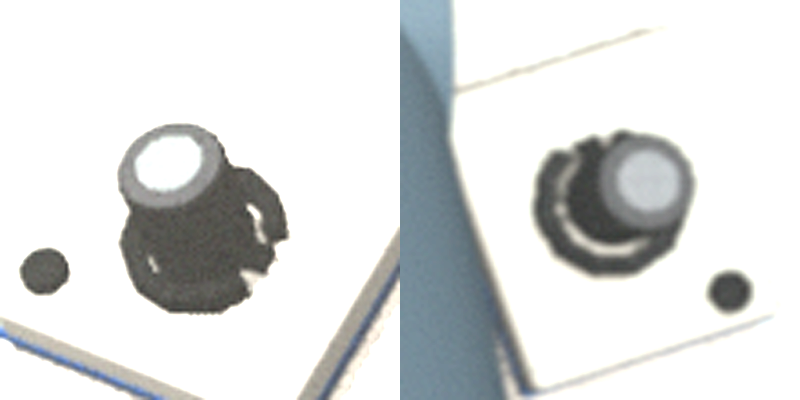

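The lamp stands in the collar with its lug in the notch. Its top is at 96–97 mm, so it is fully home, about 2 mm off axis. Now the jar goes back.

```bash
echo '{"tx": [0.005,0.014,0.024,0.035,0.045,0.055,0.065,0.074],"ty": [-0.02,-0.055,-0.094,-0.133,-0.172,-0.21,-0.249,-0.285],"tz": [0,0,0,0,0,0,0,0],"twist": [0,0,0,0,0,0,0,0]}' > m.json && python3 -m inch m.json
echo '{"tx": [0.005,0.008,0.008,0.008,0.008],"ty": [-0.02,-0.028,-0.028,-0.028,-0.028],"tz": [0,0,0,0,0],"twist": [0,0,0,0,0]}' > m.json && python3 -m inch m.json
python3 go.py .6172 .2602 .08
```

```text
t: 24.55
tcp_pos: [0.611, 0.2317, 0.1891]
tcp_rot: [3.141, -0.005, -0.0]
ft_force: [0.5, 0.5, -0.1]
opening: 0.075
finger_force: 0.0
t: 24.97
tcp_pos: [0.6184, 0.256, 0.1891]
tcp_rot: [3.138, -0.007, -0.001]
ft_force: [-0.5, -0.4, 0.3]
opening: 0.075
finger_force: 0.0
tcp [0.6184 0.256  0.1891] a -0.0047 tool delta [-0.0011 -0.0045  0.1091]
```

```bash
echo '{"tx": [0,0,0,0,0,0,0],"ty": [0,0,0,0,0,0,0],"tz": [0.03,0.06,0.09,0.105,0.109,0.109,0.109],"twist": [0,0,0,0,0,0,0]}' > m.json && python3 -m inch m.json
echo '{"tx": [0,0,0,0,0,0,0],"ty": [0,0,0,0,0,0,0],"tz": [0,0,0,0,0,0,0],"twist": [0,0,0,0,0,0,0]}' > m.json && python3 -m inch m.json 0.0 40
python3 go.py .6114 -.0757 .17
echo '{"tx": [0,0,0,0,0,0],"ty": [0,0,0,0,0,0],"tz": [-0.015,-0.035,-0.06,-0.08,-0.08,-0.08],"twist": [0,0,0,0,0,0]}' > m.json && python3 -m inch m.json 
python3 go.py .6114 -.0757 .17
```

```text
t: 25.55
tcp_pos: [0.6187, 0.2601, 0.0823]
tcp_rot: [-3.141, 0.002, -0.003]
ft_force: [1.0, -0.9, 0.2]
opening: 0.0751
finger_force: 0.0
t: 26.13
tcp_pos: [0.6191, 0.2613, 0.0834]
tcp_rot: [-3.14, 0.0, -0.006]
ft_force: [0.0, -1.1, 5.7]
opening: 0.0488
finger_force: 41.7
tcp [0.6191 0.2613 0.0834] a -0.0001 tool delta [-0.0074  0.3369 -0.0871]
t: 26.63
tcp_pos: [0.6181, 0.2611, 0.1623]
tcp_rot: [-3.14, -0.0, -0.004]
ft_force: [-0.0, 0.1, -3.1]
opening: 0.049
finger_force: 42.0
tcp [0.6181 0.2611 0.1623] a 0.0002 tool delta [-0.0067  0.3368 -0.0081]
```

```bash
echo '{"tx": [0,-0.001,-0.0015,-0.002,-0.003,-0.004,-0.005,-0.0055],"ty": [0.02,0.05,0.085,0.12,0.155,0.19,0.225,0.26],"tz": [0,0,0,0,0,0,0,0],"twist": [0,0,0,0,0,0,0,0]}' > m.json && python3 -m inch m.json
echo '{"tx": [0,0,0,0,0,0,0,0],"ty": [0.035,0.06,0.077,0.077,0.077,0.077,0.077,0.077],"tz": [0,0,0,0,0.025,0.05,0.068,0.072],"twist": [0,0,0,0,0,0,0,0]}' > m.json && python3 -m inch m.json
echo '{"tx": [0,0,0,0,0,0],"ty": [0,0,0,0,0,0],"tz": [0,0,0.002,0.004,0.004,0.004],"twist": [0,0,0,0,0,0]}' > m.json && python3 -m inch m.json
python3 go.py .6127 -.0757 .085
```

```text
t: 27.3
tcp_pos: [0.6094, -0.0014, 0.1581]
tcp_rot: [3.141, 0.0, -0.008]
ft_force: [1.3, 0.1, -1.4]
opening: 0.0486
finger_force: 42.1
t: 27.97
tcp_pos: [0.6088, -0.0758, 0.0852]
tcp_rot: [-3.141, -0.001, 0.012]
ft_force: [-2.0, -0.7, 9.3]
opening: 0.049
finger_force: 43.3
t: 28.47
tcp_pos: [0.6121, -0.0761, 0.0851]
tcp_rot: [-3.141, -0.0, -0.001]
ft_force: [-0.6, 0.7, -1.0]
opening: 0.0486
finger_force: 42.4
tcp [ 0.6121 -0.0761  0.0851] a 0.0002 tool delta [ 0.0006 -0.0004  0.0001]
```

```bash
echo '{"tx": [0,0,0,0,0],"ty": [0,0,0,0,0],"tz": [0,0,0,0,0],"twist": [0,0,0,0,0]}' > m.json && python3 -m inch m.json 0.075
echo '{"tx": [0,0,0,0,-0.005,-0.01,-0.017,-0.024],"ty": [0,0,0,0,-0.03,-0.065,-0.1,-0.135],"tz": [-0.02,-0.05,-0.08,-0.11,-0.11,-0.11,-0.11,-0.11],"twist": [0,0,0,0,0,0,0,0]}' > m.json && python3 -m inch m.json
echo '{"tx": [-0.007,-0.014,-0.021,-0.029,-0.036,-0.0405,-0.0405,-0.0405],"ty": [-0.035,-0.07,-0.105,-0.14,-0.175,-0.2,-0.2,-0.2],"tz": [0,0,0,0,0,0,0,0],"twist": [0,0,0,0,0,0,0,0]}' > m.json && python3 -m inch m.json 0.06
python3 go.py .5467 .2592 .098
```

```text
t: 28.88
tcp_pos: [0.6121, -0.0766, 0.085]
tcp_rot: [3.141, -0.0, 0.001]
ft_force: [-0.0, -0.3, 0.5]
opening: 0.0746
finger_force: 0.0
t: 29.55
tcp_pos: [0.5879, 0.0596, 0.1954]
tcp_rot: [-3.142, 0.002, -0.002]
ft_force: [-0.1, 1.0, 0.2]
opening: 0.0754
finger_force: 0.0
t: 30.22
tcp_pos: [0.5462, 0.2615, 0.1951]
tcp_rot: [-3.14, -0.008, -0.0]
ft_force: [0.8, -0.3, 0.7]
opening: 0.0601
finger_force: 0.0
tcp [0.5462 0.2615 0.1951] a 0.0054 tool delta [0.0005 0.0024 0.0971]
```

Now the bottle: grasp, lift 60 mm, check.

```bash
echo '{"tx": [0,0,0,0,0,0,0],"ty": [0.001,0.001,0.001,0.001,0.001,0.001,0.001],"tz": [0.03,0.06,0.085,0.095,0.097,0.097,0.097],"twist": [0,0,0,0,0,0,0]}' > m.json && python3 -m inch m.json
echo '{"tx": [0,0,0,0,0,0,0,0],"ty": [0,0,0,0,0,0,0,0],"tz": [0,0,0,0,0,0,0,0],"twist": [0,0,0,0,0,0,0,0]}' > m.json && python3 -m inch m.json 0.0 40
python3 go.py .6122 .0405 .16
echo '{"tx": [0,0,0,0,0,0],"ty": [0,0,0,0,0,0],"tz": [-0.015,-0.03,-0.045,-0.06,-0.06,-0.06],"twist": [0,0,0,0,0,0]}' > m.json && python3 -m inch m.json 
python3 go.py .6122 .0405 .16
```

```text
t: 30.8
tcp_pos: [0.549, 0.2576, 0.0994]
tcp_rot: [-3.141, 0.002, -0.004]
ft_force: [0.0, 0.8, 0.8]
opening: 0.0597
finger_force: 0.0
t: 31.47
tcp_pos: [0.5486, 0.2588, 0.0995]
tcp_rot: [-3.14, -0.0, -0.005]
ft_force: [0.3, 1.4, 5.4]
opening: 0.0271
finger_force: 39.6
tcp [0.5486 0.2588 0.0995] a 0.0003 tool delta [ 0.0637  0.2182 -0.0607]
t: 31.97
tcp_pos: [0.5474, 0.2572, 0.1576]
tcp_rot: [3.141, -0.0, 0.0]
ft_force: [0.1, -0.8, -2.2]
opening: 0.0267
finger_force: 40.0
tcp [0.5474 0.2572 0.1576] a -0.0002 tool delta [ 0.0649  0.2167 -0.0023]
```

```bash
echo '{"tx": [0.004,0.012,0.021,0.031,0.041,0.051,0.06,0.0655],"ty": [0.014,0.04,0.07,0.103,0.136,0.17,0.2,0.217],"tz": [0,0,0,0,0,0,0,0],"twist": [0,0,0,0,0,0,0,0]}' > m.json && python3 -m inch m.json
echo '{"tx": [0,0,0,0,0,0,0,0],"ty": [0,0,0,0,0,0,0,0],"tz": [0,0,0.02,0.04,0.05,0.053,0.055,0.055],"twist": [0,0,0,0,0,0,0,0]}' > m.json && python3 -m inch m.json
echo '{"tx": [0,0,0,0],"ty": [0,0,0,0],"tz": [0.001,0.002,0.002,0.002],"twist": [0,0,0,0]}' > m.json && python3 -m inch m.json
python3 go.py .613 .0405 .1
```

```text
t: 32.63
tcp_pos: [0.6123, 0.0334, 0.155]
tcp_rot: [3.137, -0.01, -0.006]
ft_force: [0.8, -1.0, -1.8]
opening: 0.0264
finger_force: 39.9
t: 33.3
tcp_pos: [0.6129, 0.0416, 0.1028]
tcp_rot: [-3.141, -0.002, -0.0]
ft_force: [-0.3, -0.3, -2.6]
opening: 0.027
finger_force: 40.0
t: 33.63
tcp_pos: [0.6137, 0.0407, 0.1016]
tcp_rot: [-3.141, 0.0, -0.003]
ft_force: [-0.5, -0.6, -1.0]
opening: 0.0267
finger_force: 40.0
tcp [0.6137 0.0407 0.1016] a -0.0003 tool delta [-0.0007  0.0002  0.0016]
```

Bottle almost down. Release it, then go to the canister, which was put down at tool (.4737, .2602) and TCP z about .1026.

```bash
echo '{"tx": [0,0,0],"ty": [0,0,0],"tz": [0.0005,0.001,0.001],"twist": [0,0,0]}' > m.json && python3 -m inch m.json
echo '{"tx": [0,0,0,0,0],"ty": [0,0,0,0,0],"tz": [0,0,0,0,0],"twist": [0,0,0,0,0]}' > m.json && python3 -m inch m.json 0.06
echo '{"tx": [0,0,0,0,-0.01,-0.028,-0.046,-0.064],"ty": [0,0,0,0,-0.016,-0.045,-0.073,-0.101],"tz": [-0.02,-0.05,-0.08,-0.1,-0.1,-0.1,-0.1,-0.1],"twist": [0,0,0,0,0,0,0,0]}' > m.json && python3 -m inch m.json
echo '{"tx": [-0.018,-0.036,-0.053,-0.067,-0.0755,-0.0755,-0.0755,-0.0755],"ty": [-0.028,-0.056,-0.084,-0.105,-0.119,-0.119,-0.119,-0.119],"tz": [0,0,0,0,0,0,0,0],"twist": [0,0,0,0,0,0,0,0]}' > m.json && python3 -m inch m.json
python3 go.py .4737 .2602 .1026
```

```text
t: 33.88
tcp_pos: [0.6143, 0.0408, 0.1015]
tcp_rot: [-3.141, 0.0, -0.004]
ft_force: [-0.4, -0.0, 5.6]
opening: 0.0268
finger_force: 40.5
t: 34.3
tcp_pos: [0.6126, 0.0404, 0.0993]
tcp_rot: [3.142, -0.0, -0.001]
ft_force: [-0.0, -0.5, 0.3]
opening: 0.06
finger_force: 0.0
t: 34.97
tcp_pos: [0.5482, 0.1422, 0.1999]
tcp_rot: [-3.141, 0.002, -0.0]
ft_force: [0.5, 1.2, -0.0]
opening: 0.06
finger_force: 0.0
t: 35.63
tcp_pos: [0.4743, 0.2591, 0.1996]
tcp_rot: [3.14, -0.003, 0.0]
ft_force: [0.9, -0.3, 0.1]
opening: 0.0596
finger_force: 0.0
tcp [0.4743 0.2591 0.1996] a -0.0016 tool delta [-0.0006 -0.0013  0.097 ]
```

```bash
echo '{"tx": [0,0,0,0,0,0,0],"ty": [0,0,0,0,0,0,0],"tz": [0.03,0.06,0.085,0.095,0.0985,0.0985,0.0985],"twist": [0,0,0,0,0,0,0]}' > m.json && python3 -m inch m.json
echo '{"tx": [0,0,0,0,0,0,0,0],"ty": [0,0,0,0,0,0,0,0],"tz": [0,0,0,0,0,0,0,0],"twist": [0,0,0,0,0,0,0,0]}' > m.json && python3 -m inch m.json 0.0 40
python3 go.py .5559 -.0164 .16
echo '{"tx": [0,0,0,0,0,0],"ty": [0,0,0,0,0,0],"tz": [-0.015,-0.03,-0.045,-0.06,-0.06,-0.06],"twist": [0,0,0,0,0,0]}' > m.json && python3 -m inch m.json 
python3 go.py .5559 -.0164 .16
```

```text
t: 36.22
tcp_pos: [0.4749, 0.2607, 0.1025]
tcp_rot: [-3.141, 0.002, -0.003]
ft_force: [0.1, -0.0, -0.1]
opening: 0.0602
finger_force: 0.0
t: 36.88
tcp_pos: [0.4743, 0.2615, 0.1025]
tcp_rot: [-3.14, -0.0, -0.003]
ft_force: [-0.1, 0.5, 5.7]
opening: 0.0184
finger_force: 39.5
tcp [0.4743 0.2615 0.1025] a 0.0003 tool delta [ 0.0816  0.2779 -0.0577]
t: 37.38
tcp_pos: [0.4734, 0.2602, 0.1611]
tcp_rot: [3.141, -0.0, 0.001]
ft_force: [0.3, 1.1, -2.5]
opening: 0.0185
finger_force: 39.5
tcp [0.4734 0.2602 0.1611] a -0.0003 tool delta [0.0826 0.2766 0.0012]
```

```bash
echo '{"tx": [0.004,0.012,0.022,0.033,0.044,0.055,0.064,0.072],"ty": [0.015,0.04,0.075,0.11,0.145,0.18,0.215,0.24],"tz": [0,0,0,0,0,0,0,0],"twist": [0,0,0,0,0,0,0,0]}' > m.json && python3 -m inch m.json
echo '{"tx": [0.006,0.01,0.01,0.01,0.01,0.01,0.01,0.01],"ty": [0.02,0.037,0.037,0.037,0.037,0.037,0.037,0.037],"tz": [0,0,0,0.02,0.04,0.05,0.0525,0.0525],"twist": [0,0,0,0,0,0,0,0]}' > m.json && python3 -m inch m.json
echo '{"tx": [0,0,0,0,0],"ty": [0,0,0,0,0],"tz": [0,0.002,0.0035,0.0035,0.0035],"twist": [0,0,0,0,0]}' > m.json && python3 -m inch m.json
python3 go.py .5559 -.0164 .1035
```

```text
t: 38.05
tcp_pos: [0.5442, 0.0155, 0.159]
tcp_rot: [3.139, -0.006, -0.006]
ft_force: [0.0, -0.4, -1.3]
opening: 0.0187
finger_force: 39.5
t: 38.72
tcp_pos: [0.5537, -0.0157, 0.107]
tcp_rot: [-3.141, -0.002, 0.006]
ft_force: [-0.1, 1.0, -1.3]
opening: 0.0186
finger_force: 39.4
t: 39.13
tcp_pos: [0.5557, -0.0165, 0.1057]
tcp_rot: [3.141, -0.0, 0.001]
ft_force: [-0.0, 0.4, -1.3]
opening: 0.0185
finger_force: 39.4
tcp [ 0.5557 -0.0165  0.1057] a -0.0001 tool delta [ 0.0002 -0.0001  0.0022]
```

```bash
echo '{"tx": [0,0,0,0],"ty": [0,0,0,0],"tz": [0.001,0.0015,0.0015,0.0015],"twist": [0,0,0,0]}' > m.json && python3 -m inch m.json
echo '{"tx": [0,0,0,0,0],"ty": [0,0,0,0,0],"tz": [0,0,0,0,0],"twist": [0,0,0,0,0]}' > m.json && python3 -m inch m.json 0.06
echo '{"tx": [0,0,0,0,-0.02,-0.04,-0.06,-0.08],"ty": [0,0,0,0,-0.03,-0.06,-0.09,-0.12],"tz": [-0.02,-0.05,-0.08,-0.11,-0.11,-0.11,-0.11,-0.11],"twist": [0,0,0,0,0,0,0,0]}' > m.json && python3 -m inch m.json
echo '{"tx": [0,0,0,0,0,0,0],"ty": [-0.035,-0.07,-0.1,-0.1,-0.1,-0.1,-0.1],"tz": [0,0,0,0,0,0,0],"twist": [0,0,0,0,0,0,0]}' > m.json && python3 -m inch m.json
python3 - <<'E'
from h import *
c=robot.read_camera("scene"); cv2.imwrite("pics/end.png",c["pixels"][...,::-1]); W=pts(c); W0=pts(dict(np.load("scene0.npz")))
for nm,x,y,lo in(("bottle",.612,.04,.11),("jar",.611,-.0755,.105),("can",.553,-.016,.11)):
    for w in(W0,W):
        m=(w[...,2]>lo)&(w[...,2]<.14)&(np.hypot(w[...,0]-x,w[...,1]-y)<.04); p=w[m]; print(nm,len(p),np.round(p.mean(0),4),np.round(cv2.minEnclosingCircle(p[:,:2].astype(np.float32))[0],4))
m=(W[...,2]>.09)&(W[...,2]<.105)&(np.hypot(W[...,0]-.534,W[...,1]+.2525)<.034); print("lamp",cv2.minEnclosingCircle(W[m][:,:2].astype(np.float32)),np.median(W[m][:,2]))
E
```

```text
t: 39.47
tcp_pos: [0.556, -0.0165, 0.1045]
tcp_rot: [3.141, -0.0, 0.002]
ft_force: [-0.4, 1.1, 2.6]
opening: 0.019
finger_force: 39.8
t: 39.88
tcp_pos: [0.5553, -0.0164, 0.1036]
tcp_rot: [-3.142, 0.0, 0.0]
ft_force: [-0.7, 0.7, -0.2]
opening: 0.0598
finger_force: 0.0
t: 40.55
tcp_pos: [0.4746, 0.1046, 0.2141]
tcp_rot: [3.142, -0.001, 0.001]
ft_force: [-0.2, -0.5, -0.4]
opening: 0.0598
finger_force: 0.0
t: 41.13
tcp_pos: [0.4757, 0.2017, 0.2134]
tcp_rot: [3.14, -0.004, -0.001]
ft_force: [-0.3, -0.4, 0.5]
opening: 0.0601
finger_force: 0.0
bottle 302 [0.6145 0.0366 0.1229] [0.6126 0.0387]
bottle 311 [0.6144 0.037  0.1229] [0.6128 0.041 ]
jar 828 [ 0.6129 -0.078   0.1124] [ 0.6107 -0.0757]
jar 830 [ 0.6116 -0.0806  0.1125] [ 0.6092 -0.0779]
can 186 [ 0.5559 -0.0196  0.1221] [ 0.5539 -0.0162]
can 185 [ 0.5551 -0.0205  0.1222] [ 0.5528 -0.0182]
lamp ((0.5358859896659851, -0.25445568561553955), 0.019932979717850685) 0.09574971405456645
```

View pics/end.png

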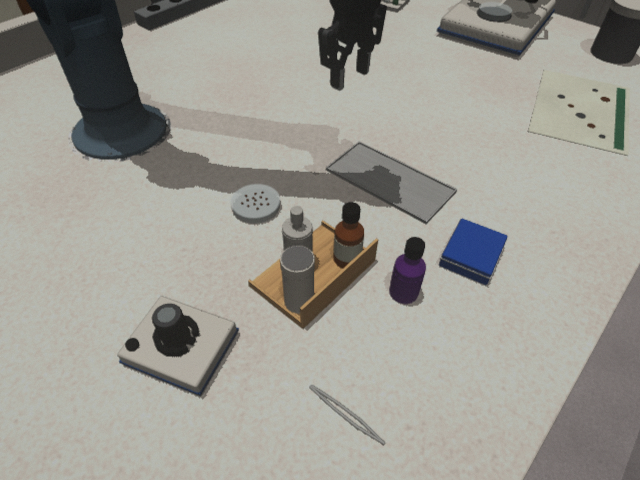

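The final view shows the lamp seated in the collar at (175,330). All three containers are upright in the caddy within about 3 mm of where they started, the bystanders haven't moved, and the gripper is clear.

```bash
python3 -c "
from workcell import robot; print(robot.close_job())"
```

```text
the job is handed in; nothing more can be done
None
```

I handed the job in at about 41 s: the lamp head is seated home in the collar with its lug in the notch, about 2 mm off axis, and the bottle, jar and canister stand upright in the caddy, each within about 3 mm of its starting place by the camera; no verdict came back.

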